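# Pack the cooled soil tin and close the sample crate

## Robot

A 6-joint arm with a two-finger parallel gripper is mounted at the origin on the work surface. World frame = base frame: x ahead of the robot, y to its left, z up, the work surface at z = 0. Lengths are in m, angles in degrees, forces in N, time in s.
With the tool pointing down it reaches from about 0.4 to 0.825 m from the base axis. Payload 7 kg.
Tool frame: the origin (TCP) lies between the finger pads; the fingertips stand 19 mm ahead of it and the grasp point (between the pads) is the TCP (r.finger_overhang is the distance from the TCP to the fingertips, in m); z points along the fingers, y is the direction in which the jaws open and shut (so a half turn about z gives the same grasp; the last joint's range is limited). The gripper opens to 88 mm and grips with 3 to 60 N. Pads are 19 mm wide; open, the fingers measure 130 mm over their backs; the gripper's body (78 mm by 193 mm) begins 47 mm behind the grasp point.
Start: joints at [-55.571, 20.546, 0.682, 0, -70.136, -16.507], TCP at [0.208, -0.642, 0.246] pointing down, gripper open.
Joint ranges: [-176.03, 176.03], [-82.01, 121.73], [-58.28, 71.71], [-173.87, 95.51], [-174.79, -0.11], [-173.66, 173.66]. Speed limits (degrees/s): [136.94, 136.94, 172.46, 180, 180, 180].

## Interface

Orientations are given as [roll, pitch, yaw] about the fixed x, y, z axes, in that order (R = Rz(yaw) Ry(pitch) Rx(roll)).
In Python, from plant import r, optics gives the robot as it stands. The module is installed in compiled form; this text tells all that it offers.
- The arm moves only by the tool step_arm, never from a script. Its argument "increments" is a list of rows, each an object of numbers: "tx", "ty", "tz": the shift along the world's x, y, z in mm; "ax", "ay", "az": the turn, a rotation vector about the world's x, y, z in degrees; "claw": the gripper command: -1 is shut, 1 is fully open, values between are in proportion. In form: [{"tx": .., "ty": .., "tz": .., "ax": .., "ay": .., "az": .., "claw": ..}, ...]. A call has 1 to 12 rows; each row shifts and turns the commanded pose from where the row before left it; what a row does not reach is not made up. A row lasts 1/10 s, in which the tool goes at most 50 mm and 8.59 degrees, less where a joint would pass 70% of its speed; a pose out of reach is approached as far as the arm can. A call with a gripper value outside its range is refused whole. The fingers move at their own pace and stop on an object; "newtons" is the grip in N (left out, the last holds). Time passes only in rows, so rows that do not move let the fingers close. It gives the time, the measured TCP pose, the force and the opening at its end, in the units of the state.
- r.get_state(): the state, without advancing time (a new reading comes with each control period).
- optics.capture(name): name is "side" or "top" or "wrist"; returns a dict with "image" (400x640x3 uint8, blue, green, red), "depth" (400x640 float32, m along the optical axis (not along the pixel's ray), 0 where there is no reading), "fx", "fy", "cx", "cy" (pixels), "distortion" ([k1, k2, p1, p2, k3] as OpenCV has them; the pictures are not rectified), "R" (3x3) and "t" (3): a world point X has camera coordinates R X + t. Camera axes: x right, y down, z forward; pixel columns grow to the right and rows downward; lengths in m; the calibration is good to about 2 mm. A picture is of the moment at which its call begins.
- r.close_job(): hands the job in, once; it reports no verdict.
The state is a dict: "time_s": time; "joints": joint angles; "qd": joint speeds; "joint_torque": joint torques, N m; "tcp_pos": TCP position; "eef_rot": TCP orientation; "contact_force": force on the tool from outside, world axes, zero at the start; "moment": the same for the moment, N m; "gripper_width": finger opening in m.
Only numpy, scipy, OpenCV 4.12 (cv2) and the standard library are available. Lean on these libraries where they do the work, as an engineer would, in place of code of your own. Each camera call takes 0.05 s, during which the arm holds its last target. There are 200 camera calls.

## Task

Get the sample crate ready to close: first press the red lever under the clear splash shield all the way down so that the steel tin rises out of the cooling block, and then move the red-capped jar, which stands too high on the blue riser in the crate, down into the crate's empty bay (green mat). Next stand the raised tin on the blue riser in the jar's place, and finally put the blue lid on so that it sits fully home on the crate's rim. Set the jar, the tin and the lid down gently and upright without dropping them, and leave everything else where it stands.

Things in the scene. Friction and masses are not known exactly. Their poses are not given: they have to be found in the camera images.
- crate: White open crate, fixed, outside 132 (x) x 206 (y) x 90 mm high, walls and floor 4 mm. Origin: centre of its underside, z up. Two dividers (4 mm, tops 70 mm up) make three bays centred at y = -66, 0, +66 mm, each 124 (x) x 62 (y) mm: one has the riser, one the packed jar, one is empty, in any order. Blue fill line inside, 78 mm up. With the lid home, its handle centre is 128 mm above this origin
- riser_top (a point): Centre of the top face of the blue riser block, 118 x 56 mm, fixed in one bay of the crate; this face is 40 mm above the bench, 50 mm below the crate's rim. Axes as the crate's
- empty_bay (a point): Centre of the floor of the crate's empty bay, marked by a thin green mat; 4 mm above the bench, 86 mm below the rim. Axes as the crate's
- jar_center (a point): Centre of the red-capped glass jar, an upright cylinder of diameter 40 and height 70 mm, about 130 g, at the start standing on the riser so that it sticks 20 mm above the crate's rim. z up the jar
- packed_jar_center (a point): Centre of the black-capped jar of the same size (diameter 40, height 70 mm) already packed in a bay, standing on the crate's floor; it stays there
- tin_center (a point): Centre of the steel sample tin with a yellow dot on top, a cylinder of diameter 38 and height 34 mm, about 120 g, at the start sunk in the pocket of the aluminium cooling block with its top 2 mm below the block's face. With the lever fully down it stands 28 mm proud of the face. z up the tin
- pocket (a point): Mouth centre of the 41 mm pocket in the top of the fixed aluminium cooling block, 80 x 80 mm, its top 60 mm above the bench. x: level, towards the lever; z up
- shield_edge (a point): Middle of the front lower edge of the clear splash shield over the lever, 232 mm above the bench; axes as the pocket's, from which it is 100 mm along x. The fixed shield is 190 mm wide (y), 5 mm thick and reaches 155 mm along +x from this edge; two 12 mm posts carry it 140 mm along +x, at y = -85 and +85 mm
- paddle (a point): Centre of the upper face of the red lever's paddle, 50 (x) x 56 (y) mm, behind the block and 50 mm in under the shield's front edge, so a tool comes in from the block's side leaning about 30 to 48 degrees. At rest about 63 mm above the bench, its far end tilted up 17 degrees; fully pressed it is level, 34 mm above the bench
- ejector (a joint): Angle of the red lever, rad: 0 at rest, 0.30 fully pressed (paddle centre about 29 mm lower). The lever hinges 100 mm from the paddle's centre, on the block's side. It takes about 6 N, raises the tin in step (30 mm in all) and stays where it is left
- lid_handle (a point): Centre of the loose blue lid's grip bar (lid about 250 g). Bar 84 (y) x 16 (x) x 14 mm high, 46 mm above the bench at the start, 25 mm clear over the plate, between posts at y = -36 and +36 mm. Plate 132 (x) x 206 (y) x 6 mm, its underside 38 mm below this point; a lip under it, 8 mm deep, drops inside the crate's rim with 3 mm play all round, either way round. z up
- flask_mark (a point): Bystander, to be left alone: the glass conical flask (120 mm high, 76 mm wide). The point is the centre of its underside
- reagent_mark (a point): Bystander, to be left alone: the amber bottle (130 mm high, 60 mm wide). The point is the centre of its underside
- cup_a_mark (a point): Bystander, to be left alone: a white cup (70 mm high and wide), near the robot. The point is the centre of its underside
- cup_b_mark (a point): Bystander, to be left alone: a white cup (70 mm high and wide), beyond the lid. The point is the centre of its underside
- spatula_mark (a point): Bystander, to be left alone: the spatula (190 mm long) lying beyond the crate. The point is the middle of it at bench level
Mind the look-alikes: they are no part of the job. Leave any orange or purple look-alike of the crate alone.

How it is judged (in metres and radians):
On the way, in this order (a step that is already met when the one before it is completed fails the run):
1. the red lever is pressed right down and the tin has risen (value of joint ejector above 0.26 rad and height (world z) of tin_center above 0.065 m), for 0.2 s.
2. the red-capped jar stands released in the empty bay (x of jar_center in the frame of empty_bay between -0.045 and 0.045 m and y of jar_center in the frame of empty_bay between -0.018 and 0.018 m and z of jar_center in the frame of empty_bay between 0.028 and 0.041 m and angle between jar_center's own z axis and vertical below 0.12 rad and contact force between the fingers and jar below 0.1 N and linear speed of jar below 0.05 m/s), for 0.2 s.
3. the tin stands released on the riser (x of tin_center in the frame of riser_top between -0.045 and 0.045 m and y of tin_center in the frame of riser_top between -0.018 and 0.018 m and z of tin_center in the frame of riser_top between 0.012 and 0.022 m and angle between tin_center's own z axis and vertical below 0.12 rad and contact force between the fingers and tin below 0.1 N and linear speed of tin below 0.05 m/s), for 0.2 s.
At the end, for the whole second after the job is handed in: Jar upright on the floor of the bay that was empty, tin upright on the riser, lid home on the rim: handle 124-130.5 mm above the crate's underside, within 6 mm of its middle in x and y, level to 0.03 and square to 0.08 rad. All released and at rest (x of lid_handle in the frame of crate between -0.006 and 0.006 m and y of lid_handle in the frame of crate between -0.006 and 0.006 m and z of lid_handle in the frame of crate between 0.124 and 0.1305 m and angle between the z axis of lid_handle and the z axis of crate, either way round below 0.03 rad and angle between the x axis of lid_handle and the x axis of crate, either way round below 0.08 rad and x of jar_center in the frame of empty_bay between -0.045 and 0.045 m and y of jar_center in the frame of empty_bay between -0.018 and 0.018 m and z of jar_center in the frame of empty_bay between 0.028 and 0.041 m and angle between each of jar_center, tin_center's own z axis and vertical below 0.12 rad and x of tin_center in the frame of riser_top between -0.045 and 0.045 m and y of tin_center in the frame of riser_top between -0.018 and 0.018 m and z of tin_center in the frame of riser_top between 0.012 and 0.022 m and contact force between the fingers and lid below 0.1 N and linear speed of each of lid, jar, tin below 0.03 m/s and contact force between the fingers and jar below 0.1 N and contact force between the fingers and tin below 0.1 N); the robot touches nothing.
It fails at once if the jar, the tin or the lid is dropped (faster than 0.6 m/s while no finger touches it) ((linear speed of jar above 0.6 m/s and contact force between the fingers and jar below 0.01 N) or (linear speed of tin above 0.6 m/s and contact force between the fingers and tin below 0.01 N) or (linear speed of lid above 0.6 m/s and contact force between the fingers and lid below 0.01 N)).
It fails at once if the packed jar is tipped or shifted by more than 20 mm (distance of packed_jar_center from where it was at the start of the episode above 0.02 m or angle between packed_jar_center's own z axis and vertical above 0.3 rad).
It fails at once if a bystander (flask, amber bottle, cups, spatula) is shifted by more than 30 mm (distance of any of flask_mark, reagent_mark, cup_a_mark, cup_b_mark, spatula_mark from where it was at the start of the episode above 0.03 m).
It also fails if it takes over 72 s, if anything falls off the work surface, if the arm or the gripper's body presses on something with over 40 N, if the wrist force passes 120 N, or if a joint passes its speed limit or range.

## Working session

There is one attempt and no reset: what is moved stays moved. The work goes in short steps, Python scripts to look and compute and a tool call to move; the robot and the scene stay as the last step left them, time stands still between calls to the robot, and variables do not carry over. Pictures are saved under pics/ and viewed, about 8 in all and at most 12, crops included, and the job is handed in when it is done.

Besides the shell and the picture viewer there is one more tool, called after "Call:" as name([rows], argument=value, ...), one row to a line, values as JSON. step_arm: Moves the arm, as the interface text tells. Its arguments: {"type":"object","properties":{"increments":{"type":"array","items":{"type":"object","properties":{"tx":{"type":"number"},"ty":{"type":"number"},"tz":{"type":"number"},"ax":{"type":"number"},"ay":{"type":"number"},"az":{"type":"number"},"claw":{"type":"number"}}}},"newtons":{"type":"number"}},"required":["increments"]}

```bash
mkdir -p pics; python3 - <<'E'
from plant import r, optics
import cv2, numpy as np
print(r.get_state())
for n in ("top","side"):
    c=optics.capture(n); cv2.imwrite(f"pics/{n}0.png",c["image"]); np.savez(f"{n}0.npz",**c)
    print(n,c["fx"],c["fy"],c["cx"],c["cy"],c["distortion"],np.round(c["R"],3).tolist(),c["t"], (c["depth"]>0).mean())
E
```

```text
{'time_s': 0.0, 'joints': array([-5.55720977e+01,  2.05917846e+01,  6.34441464e-01, -2.03020510e-02,
       -7.01352795e+01, -1.65058398e+01]), 'qd': array([ 0.00945461, -0.01009645, -0.09158263, -0.03052381, -0.00641919,
        0.05671673]), 'joint_torque': array([-1.29392192e-03, -5.82725573e+01,  2.93055707e+01,  6.99680507e+00,
        7.12796827e-03, -9.40807922e-05]), 'tcp_pos': array([ 0.20754302, -0.64182846,  0.24462321]), 'eef_rot': array([ 1.79905771e+02, -8.01915763e-03, -1.62084845e+02]), 'contact_force': array([0.83959807, 0.49313603, 0.00686549]), 'moment': array([-0.01947748, -0.00230763, -0.01534987]), 'gripper_width': 0.08770867342991846}
top 440.4516826047334 440.4516826047334 329.6178141553381 196.18920939474907 [-0.01288177  0.          0.          0.          0.        ] [[0.007, -1.0, 0.015], [-0.991, -0.009, -0.137], [0.137, -0.014, -0.99]] [-0.01105092  0.51045577  1.28236249] 0.99590625
side 515.2348814437964 515.2348814437964 318.8389907471365 193.793916174919 [0.0012344 0.        0.        0.        0.       ] [[-0.924, -0.382, -0.017], [-0.2, 0.521, -0.83], [0.326, -0.764, -0.557]] [0.43056196 0.23456643 1.29336966] 0.99587890625
```

View pics/top0.png

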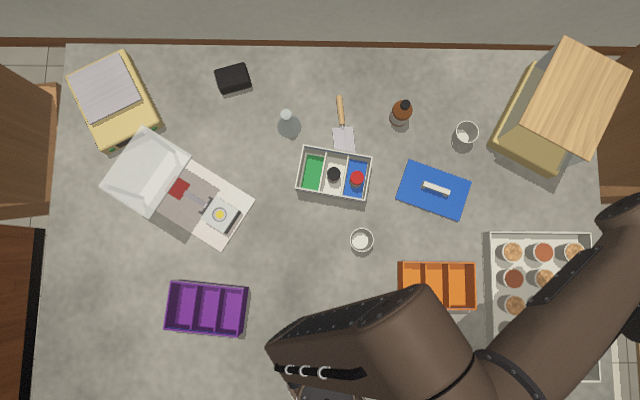

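View pics/side0.png

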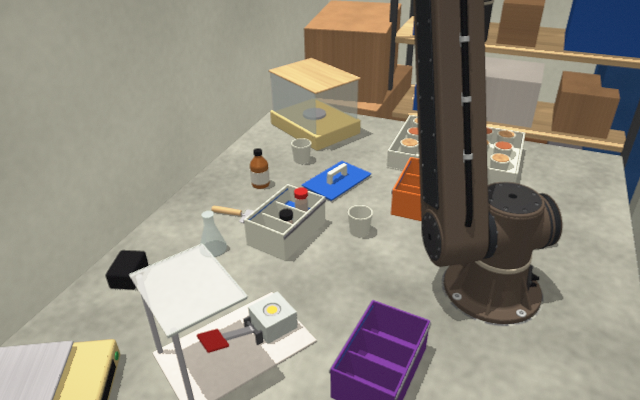

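Top view: the crate is near (333,172), with green mat at (313,172), black jar at (334,175) and red jar at (357,178). The block and yellow dot are at (219,215), the paddle at (178,188) under the shield at (150,172), and the lid at (434,190). A cup at (362,240) stands between the robot and the crate.

```bash
cat > h.py <<'E'
import numpy as np, cv2
def load(n): return dict(np.load(n))
def ray(c,px):
    K=np.array([[c["fx"],0,c["cx"]],[0,c["fy"],c["cy"]],[0,0,1.]])
    u=cv2.undistortPoints(np.array(px,float).reshape(-1,1,2),K,np.array(c["distortion"],float))[:,0]
    R,t=np.array(c["R"]),np.array(c["t"])
    return -R.T@t, np.c_[u,np.ones(len(u))]@R
def onz(c,px,z):
    o,d=ray(c,px); return o+d*((z-o[2])/d[:,2])[:,None]
def cloud(c):
    v,u=np.mgrid[:400,:640]; o,d=ray(c,np.c_[u.ravel(),v.ravel()])
    P=o+d*c["depth"].reshape(-1,1); return P.reshape(400,640,3)
def mask(c,lo,hi,roi):
    h=cv2.cvtColor(c["image"],cv2.COLOR_BGR2HSV); m=cv2.inRange(h,lo,hi)
    z=np.zeros_like(m); x0,y0,x1,y1=roi; z[y0:y1,x0:x1]=m[y0:y1,x0:x1]; return z
def red(c,roi): return mask(c,(0,140,60),(8,255,255),roi)|mask(c,(172,140,60),(180,255,255),roi)
def big(m):
    cs,_=cv2.findContours(m,cv2.RETR_EXTERNAL,cv2.CHAIN_APPROX_NONE); return max(cs,key=cv2.contourArea)[:,0].astype(float)
def rect(P):
    (c,s,a)=cv2.minAreaRect((P[:,:2]*1000).astype(np.float32)); return np.round(c,1),np.round(s,1),round(a,1)
def cen(m):
    k=big(m); (x,y),_=cv2.minEnclosingCircle(k.astype(np.float32)); return [k.mean(0), np.array([x,y])]
E
python3 - <<'E'
from h import *
c=load("top0.npz"); C=cloud(c)
def show(n,m,z):
    k=big(m); P=onz(c,k,z); ys,xs=np.nonzero(m); 
    print(n,"n",len(xs),"rect",rect(P),"mean",onz(c,[[xs.mean(),ys.mean()]],z)[0].round(4),"depthz",np.percentile(C[ys,xs,2],[10,50,90]).round(3))
show("lid",mask(c,(100,120,60),(125,255,255),(385,150,480,230)),.014)
show("riser",mask(c,(100,120,60),(125,255,255),(340,150,375,200)),.04)
show("green",mask(c,(45,80,40),(85,255,255),(295,140,335,200)),.004)
show("redcap",red(c,(345,165,370,190)),.11)
show("black",mask(c,(0,0,0),(180,255,50),(322,160,345,185)),.074)
show("paddle",red(c,(160,170,200,205)),.063)
show("dot",mask(c,(20,100,100),(35,255,255),(205,205,235,225)),.058)
# crate rim & block top from depth
def roi(x0,y0,x1,y1,lo,hi):
    m=np.zeros((400,640),np.uint8); z=C[...,2]; m[y0:y1,x0:x1]=((z>lo)&(z<hi))[y0:y1,x0:x1]; ys,xs=np.nonzero(m)
    P=C[ys,xs]; print(len(xs),rect(P),P.mean(0).round(4))
roi(285,135,385,210,.082,.097)
roi(190,190,250,245,.054,.066)
roi(90,110,200,225,.2,.26)
roi(415,170,460,205,.035,.06)
for nm,b in dict(flask=(270,100,305,145),amber=(385,95,420,130),cupA=(345,222,380,260),cupB=(450,115,485,148)).items():
    print(nm); roi(*b,.03,.2)
E
```

```text
lid n 2586 rect (array([ 536.7, -323.7]), array([204.9, 130.7]), 70.3) mean [ 0.5355 -0.3234  0.014 ] depthz [0.011 0.015 0.018]
riser n 436 rect (array([565.5, -82.1]), array([ 53.9, 109.7]), 80.1) mean [ 0.5657 -0.0804  0.04  ] depthz [0.037 0.041 0.044]
green n 564 rect (array([590.6,  47.2]), array([ 52.1, 104.1]), 80.3) mean [0.5902 0.0472 0.004 ] depthz [0.002 0.005 0.009]
redcap n 143 rect (array([554.5, -81.8]), array([36.3, 36.7]), 44.9) mean [ 0.555 -0.082  0.11 ] depthz [0.108 0.11  0.113]
black n 2 rect (array([565. , -33.4]), array([0., 0.]), 0.0) mean [ 0.5783 -0.0245  0.074 ] depthz [0.072 0.073 0.075]
paddle n 225 rect (array([526. , 434.7]), array([38.2, 51.7]), 59.1) mean [0.5263 0.4352 0.063 ] depthz [0.057 0.062 0.068]
dot n 43 rect (array([452. , 315.4]), array([17.8, 17.4]), 2.3) mean [0.4517 0.3151 0.058 ] depthz [0.056 0.058 0.061]
543 (array([572.9, -16.5]), array([206.2, 139.9]), 80.3) [ 0.5696 -0.0181  0.0888]
733 (array([450.5, 314.6]), array([83.3, 80. ]), 58.5) [0.4504 0.3151 0.0599]
4637 (array([542.9, 464.5]), array([161.1, 194. ]), 58.5) [0.5417 0.4651 0.2373]
179 (array([ 536. , -323.9]), array([85.1, 17.1]), 70.5) [ 0.5352 -0.3226  0.0521]
flask
370 (array([699.6, 112.8]), array([107.6,  62.4]), 14.3) [0.7253 0.1195 0.0756]
amber
419 (array([ 762.9, -217.9]), array([59.5, 54.2]), 54.8) [ 0.7563 -0.2147  0.0902]
cupA
176 (array([381. , -99.2]), array([66.2, 67.1]), 0.4) [ 0.3834 -0.105   0.0595]
cupB
298 (array([ 704.4, -414.8]), array([67.3, 69.4]), 26.7) [ 0.7076 -0.4193  0.0551]
```

```bash
cat >> h.py <<'E'
from scipy.spatial.transform import Rotation as Ro
PK=np.array([.4515,.315]); TH=np.radians(58.5); e=np.array([np.cos(TH),np.sin(TH)])
def lean(L):
    L=np.radians(L); z=np.r_[np.sin(L)*e,-np.cos(L)]; y=np.array([-e[1],e[0],0]); return np.c_[np.cross(y,z),y,z]
def down(yaw_y):  # tool y axis heading, deg
    a=np.radians(yaw_y); y=np.array([np.cos(a),np.sin(a),0]); z=np.array([0,0,-1.]); return np.c_[np.cross(y,z),y,z]
def delta(s,P,R):
    Rc=Ro.from_euler('xyz',s["eef_rot"],degrees=True)
    return (1000*(np.array(P)-s["tcp_pos"])).round(1), (Ro.from_matrix(R)*Rc.inv()).as_rotvec(degrees=True).round(2)
E
python3 - <<'E'
from h import *
from plant import r,optics
s=r.get_state(); c=optics.capture("wrist"); R=Ro.from_euler('xyz',s["eef_rot"],degrees=True).as_matrix()
o=-np.array(c["R"]).T@c["t"]; print("cam in tool",(R.T@(o-s["tcp_pos"])).round(3),"axis",(R.T@np.array(c["R"])[2]).round(3),c["fx"])
L=lean(40); tip=np.r_[PK+e*157,0]*0
def tcp(x,z,back): 
    t=np.r_[PK+e*x,z]; return t-L[:,2]*(.019+back)
A=tcp(.155,.085,.22); B=tcp(.155,.085,0); print("A",A,"B",B, delta(s,A,L), (1000*(B-A)).round(1))
E
```

```text
cam in tool [ 0.075 -0.001 -0.139] axis [-0.275  0.     0.961] 355.360680730059
A [0.45221779 0.31617132 0.26808462] B [0.52610602 0.43674596 0.09955484] (array([244.7, 958.1,  23.3]), array([ 25.19, -32.13,  38.86])) [  73.9  120.6 -168.5]
```

```bash
python3 - <<'E'
from h import *
from plant import r
s=r.get_state()
L=lean(36)
def tcp(x,z,back): 
    t=np.r_[PK+e*x,z]; return t-L[:,2]*(.019+back)
A=tcp(.156,.085,.2); B=tcp(.156,.085,0); print(A,B, delta(s,A,L), (1000*(B-A)).round(1))
E
```

```text
[0.46575116 0.33825579 0.26217472] [0.52717455 0.43848965 0.10037132] (array([258.2, 980.2,  17.3]), array([ 22.68, -28.92,  39.19])) [  61.4  100.2 -161.8]
```

Call:
step_arm([
  {"tx":31,"ty":31,"tz":10,"claw":-1},
  {"tx":31,"ty":31,"tz":10},
  {"tx":31,"ty":31,"tz":10},
  {"tx":31,"ty":31,"tz":10},
  {"tx":31,"ty":31,"tz":10},
  {"tx":31,"ty":31,"tz":10},
  {"tx":31,"ty":31,"tz":10},
  {"tx":31,"ty":31,"tz":10},
  {"tx":31,"ty":31,"tz":10},
  {"tx":31,"ty":31,"tz":10},
  {"tx":31,"ty":31},
  {"ty":31},
])

```text
$.increments[0]: bad value
```

Call:
step_arm([
  {"tx":31,"ty":31,"tz":10,"ax":0,"ay":0,"az":0,"claw":-1},
  {"tx":31,"ty":31,"tz":10,"ax":0,"ay":0,"az":0,"claw":-1},
  {"tx":31,"ty":31,"tz":10,"ax":0,"ay":0,"az":0,"claw":-1},
  {"tx":31,"ty":31,"tz":10,"ax":0,"ay":0,"az":0,"claw":-1},
  {"tx":31,"ty":31,"tz":10,"ax":0,"ay":0,"az":0,"claw":-1},
  {"tx":31,"ty":31,"tz":10,"ax":0,"ay":0,"az":0,"claw":-1},
  {"tx":31,"ty":31,"tz":10,"ax":0,"ay":0,"az":0,"claw":-1},
  {"tx":31,"ty":31,"tz":10,"ax":0,"ay":0,"az":0,"claw":-1},
  {"tx":31,"ty":31,"tz":10,"ax":0,"ay":0,"az":0,"claw":-1},
  {"tx":31,"ty":31,"tz":10,"ax":0,"ay":0,"az":0,"claw":-1},
], newtons=20)

```text
time_s: 1.15
tcp_pos: [0.5186, -0.3306, 0.3459]
eef_rot: [180.0, -0.0, -162.1]
contact_force: [1.8, -1.4, -0.4]
gripper_width: 0.0131
```

Call:
step_arm([
  {"tx":0,"ty":42,"tz":0,"ax":1.89,"ay":-2.41,"az":3.265,"claw":-1},
  {"tx":0,"ty":42,"tz":0,"ax":1.89,"ay":-2.41,"az":3.265,"claw":-1},
  {"tx":0,"ty":42,"tz":0,"ax":1.89,"ay":-2.41,"az":3.265,"claw":-1},
  {"tx":0,"ty":42,"tz":0,"ax":1.89,"ay":-2.41,"az":3.265,"claw":-1},
  {"tx":0,"ty":42,"tz":0,"ax":1.89,"ay":-2.41,"az":3.265,"claw":-1},
  {"tx":0,"ty":42,"tz":0,"ax":1.89,"ay":-2.41,"az":3.265,"claw":-1},
  {"tx":0,"ty":42,"tz":0,"ax":1.89,"ay":-2.41,"az":3.265,"claw":-1},
  {"tx":0,"ty":42,"tz":0,"ax":1.89,"ay":-2.41,"az":3.265,"claw":-1},
  {"tx":0,"ty":42,"tz":0,"ax":1.89,"ay":-2.41,"az":3.265,"claw":-1},
  {"tx":0,"ty":42,"tz":0,"ax":1.89,"ay":-2.41,"az":3.265,"claw":-1},
  {"tx":0,"ty":42,"tz":0,"ax":1.89,"ay":-2.41,"az":3.265,"claw":-1},
  {"tx":0,"ty":42,"tz":0,"ax":1.89,"ay":-2.41,"az":3.265,"claw":-1},
])

```text
time_s: 2.35
tcp_pos: [0.5171, 0.1733, 0.3458]
eef_rot: [-179.9, 36.2, -121.3]
contact_force: [0.5, -1.0, -0.2]
gripper_width: 0.0005
```

Call:
step_arm([
  {"tx":-13,"ty":41,"tz":-21,"ax":0,"ay":0,"az":0,"claw":-1},
  {"tx":-13,"ty":41,"tz":-21,"ax":0,"ay":0,"az":0,"claw":-1},
  {"tx":-13,"ty":41,"tz":-21,"ax":0,"ay":0,"az":0,"claw":-1},
  {"tx":-13,"ty":41,"tz":-21,"ax":0,"ay":0,"az":0,"claw":-1},
  {"tx":0,"ty":0,"tz":0,"ax":0,"ay":0,"az":0,"claw":-1},
  {"tx":0,"ty":0,"tz":0,"ax":0,"ay":0,"az":0,"claw":-1},
])

```text
time_s: 2.95
tcp_pos: [0.4641, 0.3368, 0.2604]
eef_rot: [-179.9, 35.9, -121.3]
contact_force: [-0.5, -0.6, 0.3]
gripper_width: 0.0004
```

```bash
python3 - <<'E'
from h import *
from plant import r,optics
s=r.get_state(); L=lean(36)
def tcp(x,z,back): 
    t=np.r_[PK+e*x,z]; return t-L[:,2]*(.019+back)
print(delta(s,tcp(.156,.085,.2),L),delta(s,tcp(.156,.085,0),L),s["joints"].round(0))
c=optics.capture("wrist"); np.savez("w1.npz",**c); cv2.imwrite("pics/w1.png",c["image"])
E
```

```text
(array([1.6, 1.5, 1.8]), array([ 0.13, -0.01, -0.17])) (array([  63. ,  101.7, -160. ]), array([ 0.13, -0.01, -0.17])) [ 53.  -5. -34.  -7. -25. -79.]
```

View pics/w1.png

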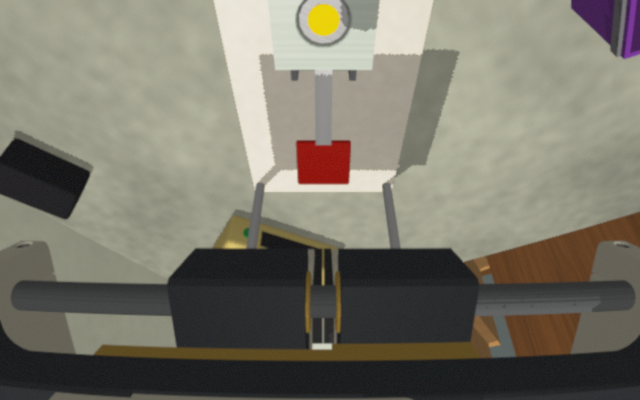

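The wrist view shows the paddle at (323,162) in line with the closed fingers at (322,300). The dot is at (322,18).

Call:
step_arm([
  {"tx":12.6,"ty":20.3,"tz":-32,"ax":0,"ay":0,"az":0,"claw":-1},
  {"tx":12.6,"ty":20.3,"tz":-32,"ax":0,"ay":0,"az":0,"claw":-1},
  {"tx":12.6,"ty":20.3,"tz":-32,"ax":0,"ay":0,"az":0,"claw":-1},
  {"tx":12.6,"ty":20.3,"tz":-32,"ax":0,"ay":0,"az":0,"claw":-1},
  {"tx":12.6,"ty":20.3,"tz":-32,"ax":0,"ay":0,"az":0,"claw":-1},
  {"tx":0,"ty":0,"tz":0,"ax":0,"ay":0,"az":0,"claw":-1},
])

```text
time_s: 3.6
tcp_pos: [0.5306, 0.4363, 0.0961]
eef_rot: [180.0, 35.7, -121.8]
contact_force: [-0.9, 0.1, -0.8]
gripper_width: 0.0004
```

Call:
step_arm([
  {"tx":0,"ty":0,"tz":-6,"ax":0,"ay":0,"az":0,"claw":-1},
  {"tx":0,"ty":0,"tz":-6,"ax":0,"ay":0,"az":0,"claw":-1},
  {"tx":0,"ty":0,"tz":-6,"ax":0,"ay":0,"az":0,"claw":-1},
  {"tx":0,"ty":0,"tz":-6,"ax":0,"ay":0,"az":0,"claw":-1},
  {"tx":0,"ty":0,"tz":-6,"ax":0,"ay":0,"az":0,"claw":-1},
  {"tx":0,"ty":0,"tz":0,"ax":0,"ay":0,"az":0,"claw":-1},
])

```text
time_s: 4.2
tcp_pos: [0.5304, 0.4385, 0.0744]
eef_rot: [-179.8, 36.3, -121.5]
contact_force: [1.1, 0.6, 3.4]
gripper_width: 0.0007
```

Call:
step_arm([
  {"tx":0,"ty":0,"tz":-4,"ax":0,"ay":0,"az":0,"claw":-1},
  {"tx":0,"ty":0,"tz":-4,"ax":0,"ay":0,"az":0,"claw":-1},
  {"tx":0,"ty":0,"tz":-4,"ax":0,"ay":0,"az":0,"claw":-1},
  {"tx":0,"ty":0,"tz":-2,"ax":0,"ay":0,"az":0,"claw":-1},
  {"tx":0,"ty":0,"tz":0,"ax":0,"ay":0,"az":0,"claw":-1},
])

```text
time_s: 4.7
tcp_pos: [0.5303, 0.4387, 0.0604]
eef_rot: [-179.8, 36.3, -121.5]
contact_force: [1.6, 2.8, 5.0]
gripper_width: 0.0007
```

Call:
step_arm([
  {"tx":0,"ty":0,"tz":-3,"ax":0,"ay":0,"az":0,"claw":-1},
  {"tx":0,"ty":0,"tz":-3,"ax":0,"ay":0,"az":0,"claw":-1},
  {"tx":0,"ty":0,"tz":-1,"ax":0,"ay":0,"az":0,"claw":-1},
  {"tx":0,"ty":0,"tz":0,"ax":0,"ay":0,"az":0,"claw":-1},
  {"tx":0,"ty":0,"tz":0,"ax":0,"ay":0,"az":0,"claw":-1},
])

```text
time_s: 5.2
tcp_pos: [0.5306, 0.439, 0.0541]
eef_rot: [-179.8, 36.4, -121.4]
contact_force: [1.8, 1.5, 8.8]
gripper_width: 0.0003
```

```bash
cat > tin.py <<'E'
from h import *
from plant import r,optics
for n in ("wrist","side"):
    c=optics.capture(n); C=cloud(c)
    m=mask(c,(20,100,100),(35,255,255),(0,0,640,400)); ys,xs=np.nonzero(m); P=C[ys,xs]
    k=(np.hypot(P[:,0]-PK[0],P[:,1]-PK[1])<.06); print(n,k.sum(),np.median(P[k],0) if k.any() else None)
    cv2.imwrite(f"pics/{n}_t.png",c["image"])
E
python3 tin.py
```

```text
wrist 6 [0.4553262  0.31676527 0.12190948]
side 66 [0.4499445  0.31723518 0.08907471]
```

Call:
step_arm([
  {"tx":0,"ty":0,"tz":-2,"ax":0,"ay":0,"az":0,"claw":-1},
  {"tx":0,"ty":0,"tz":0,"ax":0,"ay":0,"az":0,"claw":-1},
  {"tx":0,"ty":0,"tz":0,"ax":0,"ay":0,"az":0,"claw":-1},
])

```text
time_s: 5.6
tcp_pos: [0.5308, 0.4392, 0.0534]
eef_rot: [-179.8, 36.5, -121.4]
contact_force: [-3.9, -2.2, 18.3]
gripper_width: 0.0002
```

Call:
step_arm([
  {"tx":-4,"ty":-7,"tz":11,"ax":0,"ay":0,"az":0,"claw":-1},
  {"tx":-12.6,"ty":-20.3,"tz":32,"ax":0,"ay":0,"az":0,"claw":-1},
  {"tx":-12.6,"ty":-20.3,"tz":32,"ax":0,"ay":0,"az":0,"claw":-1},
  {"tx":-12.6,"ty":-20.3,"tz":32,"ax":0,"ay":0,"az":0,"claw":-1},
  {"tx":-12.6,"ty":-20.3,"tz":32,"ax":0,"ay":0,"az":0,"claw":-1},
  {"tx":-12.6,"ty":-20.3,"tz":32,"ax":0,"ay":0,"az":0,"claw":-1},
  {"tx":-10,"ty":-15,"tz":32,"ax":0,"ay":0,"az":0,"claw":-1},
  {"tx":0,"ty":0,"tz":0,"ax":0,"ay":0,"az":0,"claw":-1},
])

```text
time_s: 6.4
tcp_pos: [0.4512, 0.3125, 0.2568]
eef_rot: [-179.8, 36.4, -121.4]
contact_force: [1.2, 0.2, 1.1]
gripper_width: 0.001
```

```bash
python3 tin.py; python3 - <<'E'
from h import *
from plant import r
s=r.get_state()
for a in (170.3,-9.7): print(a,delta(s,(.555,-.082,.30),down(a)),s["joints"].round(0))
E
```

```text
wrist 763 [0.44978725 0.31374692 0.08818888]
side 86 [0.44768559 0.315221   0.08963894]
170.3 (array([ 104. , -395. ,   47.3]), array([-34.  ,  12.85,  21.11])) [ 53.  -7. -37.  -8. -25. -78.]
-9.7 (array([ 104. , -395. ,   47.3]), array([  17.75,   46.97, -151.12])) [ 53.  -7. -37.  -8. -25. -78.]
```

Call:
step_arm([
  {"tx":10.4,"ty":-39.5,"tz":4.7,"ax":-3.4,"ay":1.285,"az":2.11,"claw":0.3},
  {"tx":10.4,"ty":-39.5,"tz":4.7,"ax":-3.4,"ay":1.285,"az":2.11,"claw":0.3},
  {"tx":10.4,"ty":-39.5,"tz":4.7,"ax":-3.4,"ay":1.285,"az":2.11,"claw":0.3},
  {"tx":10.4,"ty":-39.5,"tz":4.7,"ax":-3.4,"ay":1.285,"az":2.11,"claw":0.3},
  {"tx":10.4,"ty":-39.5,"tz":4.7,"ax":-3.4,"ay":1.285,"az":2.11,"claw":0.3},
  {"tx":10.4,"ty":-39.5,"tz":4.7,"ax":-3.4,"ay":1.285,"az":2.11,"claw":0.3},
  {"tx":10.4,"ty":-39.5,"tz":4.7,"ax":-3.4,"ay":1.285,"az":2.11,"claw":0.3},
  {"tx":10.4,"ty":-39.5,"tz":4.7,"ax":-3.4,"ay":1.285,"az":2.11,"claw":0.3},
  {"tx":10.4,"ty":-39.5,"tz":4.7,"ax":-3.4,"ay":1.285,"az":2.11,"claw":0.3},
  {"tx":10.4,"ty":-39.5,"tz":4.7,"ax":-3.4,"ay":1.285,"az":2.11,"claw":0.3},
  {"tx":0,"ty":0,"tz":0,"ax":0,"ay":0,"az":0,"claw":0.3},
  {"tx":0,"ty":0,"tz":0,"ax":0,"ay":0,"az":0,"claw":0.3},
])

```text
time_s: 7.7
tcp_pos: [0.5553, -0.0814, 0.2961]
eef_rot: [179.8, -0.1, -99.8]
contact_force: [0.1, 0.2, -1.3]
gripper_width: 0.0568
```

```bash
python3 - <<'E'
from h import *
from plant import r,optics
s=r.get_state(); print(s["joints"].round(0),s["gripper_width"])
c=optics.capture("wrist"); np.savez("w2.npz",**c); cv2.imwrite("pics/w2.png",c["image"]); C=cloud(c)
ys,xs=np.nonzero(red(c,(0,0,640,400))); P=C[ys,xs]; k=P[:,2]>.105; print(k.sum()); 
m=np.zeros((400,640),np.uint8); m[ys[k],xs[k]]=255
print("cap",rect(onz(c,big(m),.11)),P[k].mean(0))
m=((C[...,2]>.083)&(C[...,2]<.097)&(abs(C[...,0]-.573)<.13)&(abs(C[...,1]+.0165)<.16)).astype(np.uint8)*255
print("rim",rect(C[m>0]))
cv2.imwrite("pics/w2rim.png",m)
E
```

```text
[ 12.   8.  -9.   0. -73. -21.] 0.05681434949391616
1309
cap (array([555.1, -83.6]), array([38.4, 35.7]), 80.2) [ 0.55520816 -0.08396501  0.11079719]
rim (array([573.4, -17.4]), array([206.6, 139. ]), 80.5)
```

View pics/w2.png

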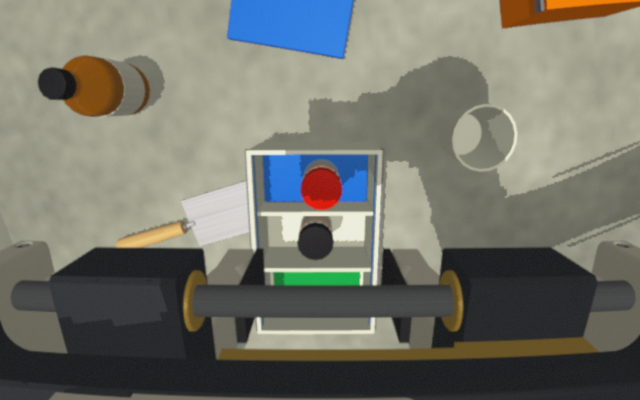

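The wrist view shows the red cap at (321,188), the black cap at (316,240), the mat at (318,280) and the crate rim square to the jaws. The measured points agree with the first set.

Call:
step_arm([
  {"tx":0,"ty":-2.2,"tz":-40,"ax":0,"ay":0,"az":0,"claw":0.3},
  {"tx":0,"ty":0,"tz":-40,"ax":0,"ay":0,"az":0,"claw":0.3},
  {"tx":0,"ty":0,"tz":-40,"ax":0,"ay":0,"az":0,"claw":0.3},
  {"tx":0,"ty":0,"tz":-35,"ax":0,"ay":0,"az":0,"claw":0.3},
  {"tx":0,"ty":0,"tz":-20,"ax":0,"ay":0,"az":0,"claw":0.3},
  {"tx":0,"ty":0,"tz":-18,"ax":0,"ay":0,"az":0,"claw":0.3},
  {"tx":0,"ty":0,"tz":0,"ax":0,"ay":0,"az":0,"claw":0.3},
  {"tx":0,"ty":0,"tz":0,"ax":0,"ay":0,"az":0,"claw":-1},
  {"tx":0,"ty":0,"tz":0,"ax":0,"ay":0,"az":0,"claw":-1},
  {"tx":0,"ty":0,"tz":0,"ax":0,"ay":0,"az":0,"claw":-1},
  {"tx":0,"ty":0,"tz":0,"ax":0,"ay":0,"az":0,"claw":-1},
  {"tx":0,"ty":0,"tz":0,"ax":0,"ay":0,"az":0,"claw":-1},
], newtons=25)

```text
time_s: 8.95
tcp_pos: [0.5563, -0.0833, 0.1068]
eef_rot: [-179.9, -0.1, -99.7]
contact_force: [-1.3, 2.4, 6.9]
gripper_width: 0.0394
```

Call:
step_arm([
  {"tx":0,"ty":0,"tz":5,"ax":0,"ay":0,"az":0,"claw":-1},
  {"tx":0,"ty":0,"tz":10,"ax":0,"ay":0,"az":0,"claw":-1},
  {"tx":0,"ty":0,"tz":15,"ax":0,"ay":0,"az":0,"claw":-1},
  {"tx":0,"ty":0,"tz":20,"ax":0,"ay":0,"az":0,"claw":-1},
  {"tx":0,"ty":0,"tz":15,"ax":0,"ay":0,"az":0,"claw":-1},
  {"tx":0,"ty":0,"tz":0,"ax":0,"ay":0,"az":0,"claw":-1},
])

```text
time_s: 9.55
tcp_pos: [0.557, -0.0834, 0.1733]
eef_rot: [-179.8, -0.1, -99.7]
contact_force: [-0.1, 0.0, -2.2]
gripper_width: 0.0394
```

```bash
python3 - <<'E'
from h import *
from plant import r,optics
s=r.get_state(); print(s["tcp_pos"],s["contact_force"],s["gripper_width"])
for n in ("side","wrist"):
    c=optics.capture(n); C=cloud(c); cv2.imwrite(f"pics/{n}3.png",c["image"])
    ys,xs=np.nonzero(red(c,(0,0,640,400))); P=C[ys,xs]; k=(abs(P[:,0]-.556)<.05)&(abs(P[:,1]+.083)<.05)&(P[:,2]>.1); 
    if k.sum()<5: print(n,k.sum()); continue
    print(n,k.sum(),P[k].mean(0),np.percentile(P[k][:,2],[5,50,95]),rect(P[k]))
cv2.imwrite("pics/side3c.png",cv2.resize(cv2.imread("pics/side3.png")[100:300,180:440],None,fx=3,fy=3))
E
```

```text
[ 0.55700834 -0.08343352  0.17325363] [-0.08108577  0.03421191 -2.1554838 ] 0.03938547014695463
side 118 [ 0.55491581 -0.07200997  0.17368201] [0.16352247 0.17552465 0.17932522] (array([557.6, -74.6]), array([30.8, 41.2]), 27.0)
wrist 3974 [ 0.55419587 -0.09228531  0.17420806] [0.16379066 0.17449679 0.17574055] (array([555.9, -91.1]), array([38.2, 53.9]), 7.0)
```

View pics/side3c.png

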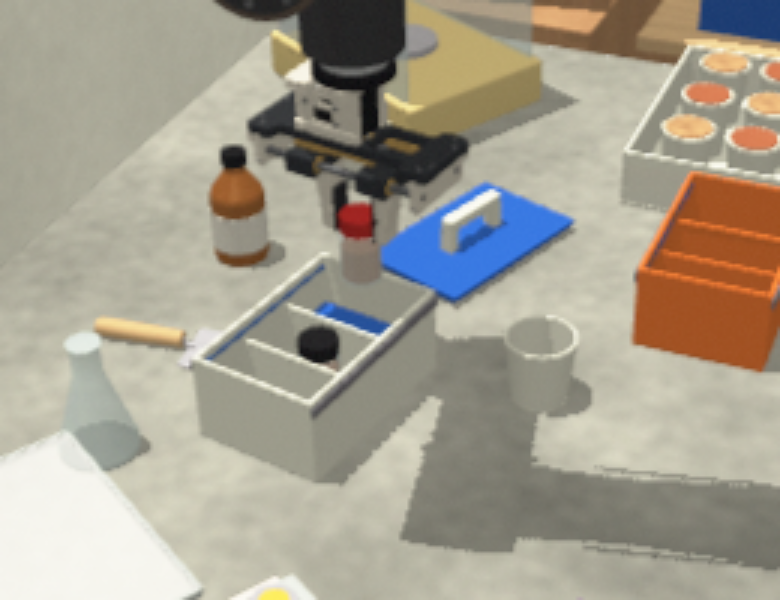

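The jar is lifted and upright, with its cap at (357,222) in the crop, clear above the rim.

Call:
step_arm([
  {"tx":2.7,"ty":13,"tz":0,"ax":0,"ay":0,"az":0,"claw":-1},
  {"tx":5.4,"ty":26.3,"tz":0,"ax":0,"ay":0,"az":0,"claw":-1},
  {"tx":5.4,"ty":26.3,"tz":0,"ax":0,"ay":0,"az":0,"claw":-1},
  {"tx":5.4,"ty":26.3,"tz":0,"ax":0,"ay":0,"az":0,"claw":-1},
  {"tx":5.4,"ty":26.3,"tz":0,"ax":0,"ay":0,"az":0,"claw":-1},
  {"tx":2.7,"ty":13,"tz":0,"ax":0,"ay":0,"az":0,"claw":-1},
  {"tx":0,"ty":0,"tz":0,"ax":0,"ay":0,"az":0,"claw":-1},
  {"tx":0,"ty":0,"tz":-20,"ax":0,"ay":0,"az":0,"claw":-1},
  {"tx":0,"ty":0,"tz":-25,"ax":0,"ay":0,"az":0,"claw":-1},
  {"tx":0,"ty":0,"tz":-25,"ax":0,"ay":0,"az":0,"claw":-1},
  {"tx":0,"ty":0,"tz":-20,"ax":0,"ay":0,"az":0,"claw":-1},
  {"tx":0,"ty":0,"tz":0,"ax":0,"ay":0,"az":0,"claw":-1},
])

```text
time_s: 10.85
tcp_pos: [0.5802, 0.0464, 0.0773]
eef_rot: [179.7, -0.3, -99.8]
contact_force: [-0.4, 0.6, -1.2]
gripper_width: 0.0391
```

Call:
step_arm([
  {"tx":0,"ty":0,"tz":-4,"ax":0,"ay":0,"az":0,"claw":-1},
  {"tx":0,"ty":0,"tz":0,"ax":0,"ay":0,"az":0,"claw":-1},
])

```text
time_s: 11.05
tcp_pos: [0.583, 0.0476, 0.0771]
eef_rot: [-180.0, -0.1, -99.7]
contact_force: [-0.2, -0.2, -1.7]
gripper_width: 0.0395
```

Call:
step_arm([
  {"tx":0,"ty":0,"tz":-3,"ax":0,"ay":0,"az":0,"claw":-1},
  {"tx":0,"ty":0,"tz":0,"ax":0,"ay":0,"az":0,"claw":-1},
])

```text
time_s: 11.25
tcp_pos: [0.5829, 0.0478, 0.074]
eef_rot: [-180.0, -0.1, -99.7]
contact_force: [-0.1, -1.1, -1.9]
gripper_width: 0.0396
```

Call:
step_arm([
  {"tx":0,"ty":0,"tz":-2,"ax":0,"ay":0,"az":0,"claw":-1},
  {"tx":0,"ty":0,"tz":0,"ax":0,"ay":0,"az":0,"claw":-1},
])

```text
time_s: 11.45
tcp_pos: [0.5827, 0.0478, 0.0716]
eef_rot: [-180.0, -0.1, -99.7]
contact_force: [-0.1, 0.3, -2.2]
gripper_width: 0.0394
```

Call:
step_arm([
  {"tx":0,"ty":0,"tz":-1.5,"ax":0,"ay":0,"az":0,"claw":-1},
  {"tx":0,"ty":0,"tz":0,"ax":0,"ay":0,"az":0,"claw":-1},
])

```text
time_s: 11.65
tcp_pos: [0.5829, 0.0478, 0.0708]
eef_rot: [-180.0, -0.1, -99.7]
contact_force: [-2.7, 1.0, 5.5]
gripper_width: 0.0397
```

Call:
step_arm([
  {"tx":0,"ty":0,"tz":0,"ax":0,"ay":0,"az":0,"claw":0.3},
  {"tx":0,"ty":0,"tz":0,"ax":0,"ay":0,"az":0,"claw":0.3},
  {"tx":0,"ty":0,"tz":0,"ax":0,"ay":0,"az":0,"claw":0.3},
  {"tx":0,"ty":0,"tz":0,"ax":0,"ay":0,"az":0,"claw":0.3},
  {"tx":0,"ty":0,"tz":20,"ax":0,"ay":0,"az":0,"claw":0.3},
  {"tx":0,"ty":0,"tz":40,"ax":0,"ay":0,"az":0,"claw":0.3},
  {"tx":0,"ty":0,"tz":40,"ax":0,"ay":0,"az":0,"claw":0.3},
  {"tx":0,"ty":0,"tz":40,"ax":0,"ay":0,"az":0,"claw":0.3},
  {"tx":0,"ty":0,"tz":40,"ax":0,"ay":0,"az":0,"claw":0.3},
  {"tx":0,"ty":0,"tz":0,"ax":0,"ay":0,"az":0,"claw":0.3},
])

```text
time_s: 12.65
tcp_pos: [0.5855, 0.0482, 0.2566]
eef_rot: [-179.5, 0.1, -99.7]
contact_force: [0.5, -0.7, -0.8]
gripper_width: 0.057
```

Call:
step_arm([
  {"tx":-19,"ty":38,"tz":0,"ax":0,"ay":0,"az":0,"claw":0.5},
  {"tx":-19,"ty":38,"tz":0,"ax":0,"ay":0,"az":0,"claw":0.5},
  {"tx":-19,"ty":38,"tz":0,"ax":0,"ay":0,"az":0,"claw":0.5},
  {"tx":-19,"ty":38,"tz":0,"ax":0,"ay":0,"az":0,"claw":0.5},
  {"tx":-19,"ty":38,"tz":0,"ax":0,"ay":0,"az":0,"claw":0.5},
  {"tx":-19,"ty":38,"tz":0,"ax":0,"ay":0,"az":0,"claw":0.5},
  {"tx":-19,"ty":38,"tz":0,"ax":0,"ay":0,"az":0,"claw":0.5},
  {"tx":0,"ty":0,"tz":0,"ax":0,"ay":0,"az":0,"claw":0.5},
  {"tx":0,"ty":0,"tz":0,"ax":0,"ay":0,"az":0,"claw":0.5},
])

```text
time_s: 13.55
tcp_pos: [0.4491, 0.3146, 0.2497]
eef_rot: [180.0, -0.1, -99.6]
contact_force: [0.5, -0.2, -0.3]
gripper_width: 0.0657
```

```bash
python3 - <<'E'
from h import *
from plant import r,optics
s=r.get_state(); print(s["tcp_pos"],s["gripper_width"])
for n in ("top","side","wrist"):
    c=optics.capture(n); C=cloud(c); cv2.imwrite(f"pics/{n}4.png",c["image"])
    ys,xs=np.nonzero(mask(c,(20,100,100),(35,255,255),(0,0,640,400))); P=C[ys,xs]; k=np.hypot(P[:,0]-.45,P[:,1]-.315)<.05
    if k.sum(): print(n,"dot",k.sum(),P[k].mean(0),rect(onz(c,np.c_[xs,ys][k],.088)))
    ys,xs=np.nonzero(red(c,(0,0,640,400))); P=C[ys,xs]; k=np.hypot(P[:,0]-.584,P[:,1]-.048)<.06
    if k.sum(): print(n,"cap",k.sum(),P[k].mean(0),rect(onz(c,np.c_[xs,ys][k],.074)))
E
```

```text
[0.44905073 0.31462328 0.24971462] 0.06566465995659952
top dot 49 [0.45114851 0.31454729 0.08818052] (array([450.6, 315.5]), array([20.2, 19.9]), 2.3)
top cap 136 [0.58183667 0.0480212  0.07376614] (array([582. ,  48.6]), array([35.7, 35.1]), 0.6)
side dot 95 [0.45230096 0.31866405 0.1599665 ] (array([541.4, 173.5]), array([123.4, 360. ]), 29.8)
side cap 22 [0.58761537 0.05807675 0.07452791] (array([588.2,  57.2]), array([12.6, 19.5]), 83.9)
wrist dot 1047 [0.44920559 0.30134429 0.19136991] (array([463.4, 387.6]), array([172.2, 310.6]), 82.3)
```

Call:
step_arm([
  {"tx":1.5,"ty":0,"tz":-40,"ax":0,"ay":0,"az":0,"claw":0.5},
  {"tx":0,"ty":0,"tz":-45,"ax":0,"ay":0,"az":0,"claw":0.5},
  {"tx":0,"ty":0,"tz":-40,"ax":0,"ay":0,"az":0,"claw":0.5},
  {"tx":0,"ty":0,"tz":-25,"ax":0,"ay":0,"az":0,"claw":0.5},
  {"tx":0,"ty":0,"tz":-15,"ax":0,"ay":0,"az":0,"claw":0.5},
  {"tx":0,"ty":0,"tz":0,"ax":0,"ay":0,"az":0,"claw":0.5},
  {"tx":0,"ty":0,"tz":0,"ax":0,"ay":0,"az":0,"claw":0.5},
])

```text
time_s: 14.4
tcp_pos: [0.4519, 0.3132, 0.0854]
eef_rot: [-180.0, -0.1, -99.8]
contact_force: [0.0, -1.4, -0.4]
gripper_width: 0.0658
```

Call:
step_arm([
  {"tx":0,"ty":0,"tz":0,"ax":0,"ay":0,"az":0,"claw":-1},
  {"tx":0,"ty":0,"tz":0,"ax":0,"ay":0,"az":0,"claw":-1},
  {"tx":0,"ty":0,"tz":0,"ax":0,"ay":0,"az":0,"claw":-1},
  {"tx":0,"ty":0,"tz":0,"ax":0,"ay":0,"az":0,"claw":-1},
  {"tx":0,"ty":0,"tz":0,"ax":0,"ay":0,"az":0,"claw":-1},
  {"tx":0,"ty":0,"tz":0,"ax":0,"ay":0,"az":0,"claw":-1},
])

```text
time_s: 15.0
tcp_pos: [0.4513, 0.314, 0.0854]
eef_rot: [-180.0, -0.1, -99.7]
contact_force: [-0.5, 0.5, 2.0]
gripper_width: 0.0368
```

Call:
step_arm([
  {"tx":0,"ty":0,"tz":6,"ax":0,"ay":0,"az":0,"claw":-1},
  {"tx":0,"ty":0,"tz":15,"ax":0,"ay":0,"az":0,"claw":-1},
  {"tx":0,"ty":0,"tz":30,"ax":0,"ay":0,"az":0,"claw":-1},
  {"tx":0,"ty":0,"tz":35,"ax":0,"ay":0,"az":0,"claw":-1},
  {"tx":0,"ty":0,"tz":0,"ax":0,"ay":0,"az":0,"claw":-1},
])

```text
time_s: 15.5
tcp_pos: [0.4531, 0.3156, 0.176]
eef_rot: [-179.7, 0.2, -99.6]
contact_force: [1.0, 0.8, -1.2]
gripper_width: 0.0372
```

Call:
step_arm([
  {"tx":5,"ty":-18,"tz":0,"ax":0,"ay":0,"az":0,"claw":-1},
  {"tx":10.1,"ty":-36,"tz":0,"ax":0,"ay":0,"az":0,"claw":-1},
  {"tx":10.1,"ty":-36,"tz":0,"ax":0,"ay":0,"az":0,"claw":-1},
  {"tx":10.1,"ty":-36,"tz":0,"ax":0,"ay":0,"az":0,"claw":-1},
  {"tx":10.1,"ty":-36,"tz":0,"ax":0,"ay":0,"az":0,"claw":-1},
  {"tx":10.1,"ty":-36,"tz":0,"ax":0,"ay":0,"az":0,"claw":-1},
  {"tx":10.1,"ty":-36,"tz":0,"ax":0,"ay":0,"az":0,"claw":-1},
  {"tx":10.1,"ty":-36,"tz":0,"ax":0,"ay":0,"az":0,"claw":-1},
  {"tx":10.1,"ty":-36,"tz":0,"ax":0,"ay":0,"az":0,"claw":-1},
  {"tx":10.1,"ty":-36,"tz":0,"ax":0,"ay":0,"az":0,"claw":-1},
  {"tx":10.1,"ty":-36,"tz":0,"ax":0,"ay":0,"az":0,"claw":-1},
  {"tx":5,"ty":-18,"tz":0,"ax":0,"ay":0,"az":0,"claw":-1},
])

```text
time_s: 16.7
tcp_pos: [0.5615, -0.0853, 0.1699]
eef_rot: [179.9, -0.2, -99.8]
contact_force: [0.8, 0.8, -2.1]
gripper_width: 0.0372
```

Call:
step_arm([
  {"tx":0,"ty":0,"tz":0,"ax":0,"ay":0,"az":0,"claw":-1},
  {"tx":0,"ty":0,"tz":0,"ax":0,"ay":0,"az":0,"claw":-1},
  {"tx":0,"ty":0,"tz":0,"ax":0,"ay":0,"az":0,"claw":-1},
])

```text
time_s: 17.0
tcp_pos: [0.5616, -0.082, 0.1706]
eef_rot: [179.9, -0.1, -99.7]
contact_force: [0.3, -0.1, -0.9]
gripper_width: 0.0371
```

```bash
python3 tin.py; python3 - <<'E'
from h import *
for n in("wrist_t","side_t"): pass
im=cv2.imread("pics/side_t.png"); cv2.imwrite("pics/s5.png",cv2.resize(im[110:270,200:400],None,fx=3,fy=3))
E
```

```text
wrist 0 None
side 0 None
```

View pics/s5.png

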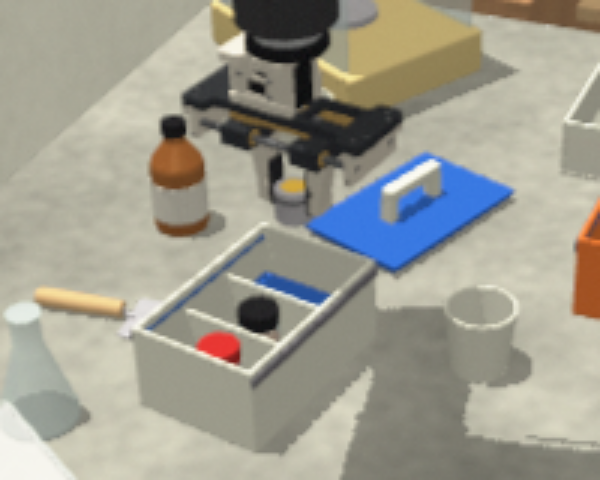

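The tin is held upright over the riser bay at (291,200) in the crop, and the red and black jars stand in their bays.

Call:
step_arm([
  {"tx":0,"ty":0,"tz":-20,"ax":0,"ay":0,"az":0,"claw":-1},
  {"tx":0,"ty":0,"tz":-25,"ax":0,"ay":0,"az":0,"claw":-1},
  {"tx":0,"ty":0,"tz":-25,"ax":0,"ay":0,"az":0,"claw":-1},
  {"tx":0,"ty":0,"tz":-15,"ax":0,"ay":0,"az":0,"claw":-1},
  {"tx":0,"ty":0,"tz":-10,"ax":0,"ay":0,"az":0,"claw":-1},
  {"tx":0,"ty":0,"tz":0,"ax":0,"ay":0,"az":0,"claw":-1},
  {"tx":0,"ty":0,"tz":0,"ax":0,"ay":0,"az":0,"claw":-1},
])

```text
time_s: 17.8
tcp_pos: [0.5627, -0.0819, 0.0766]
eef_rot: [-180.0, -0.1, -99.7]
contact_force: [-0.3, 1.1, -0.9]
gripper_width: 0.0371
```

Call:
step_arm([
  {"tx":0,"ty":0,"tz":-3,"ax":0,"ay":0,"az":0,"claw":-1},
  {"tx":0,"ty":0,"tz":0,"ax":0,"ay":0,"az":0,"claw":-1},
])

```text
time_s: 18.0
tcp_pos: [0.5625, -0.0821, 0.0736]
eef_rot: [-179.9, -0.1, -99.7]
contact_force: [-0.3, -0.6, -1.9]
gripper_width: 0.0375
```

Call:
step_arm([
  {"tx":0,"ty":0,"tz":-2,"ax":0,"ay":0,"az":0,"claw":-1},
  {"tx":0,"ty":0,"tz":0,"ax":0,"ay":0,"az":0,"claw":-1},
])

```text
time_s: 18.2
tcp_pos: [0.5626, -0.0822, 0.0716]
eef_rot: [-179.9, -0.1, -99.7]
contact_force: [0.1, -0.7, 1.4]
gripper_width: 0.0374
```

Call:
step_arm([
  {"tx":0,"ty":0,"tz":-0.5,"ax":0,"ay":0,"az":0,"claw":-1},
  {"tx":0,"ty":0,"tz":0,"ax":0,"ay":0,"az":0,"claw":0.25},
  {"tx":0,"ty":0,"tz":0,"ax":0,"ay":0,"az":0,"claw":0.25},
  {"tx":0,"ty":0,"tz":0,"ax":0,"ay":0,"az":0,"claw":0.25},
  {"tx":0,"ty":0,"tz":0,"ax":0,"ay":0,"az":0,"claw":0.25},
  {"tx":0,"ty":0,"tz":20,"ax":0,"ay":0,"az":0,"claw":0.25},
  {"tx":0,"ty":0,"tz":45,"ax":0,"ay":0,"az":0,"claw":0.25},
  {"tx":0,"ty":0,"tz":45,"ax":0,"ay":0,"az":0,"claw":0.25},
  {"tx":0,"ty":0,"tz":45,"ax":0,"ay":0,"az":0,"claw":0.25},
  {"tx":0,"ty":0,"tz":30,"ax":0,"ay":0,"az":0,"claw":0.25},
])

```text
time_s: 19.2
tcp_pos: [0.5629, -0.0824, 0.2592]
eef_rot: [-179.8, -0.1, -99.7]
contact_force: [0.6, -0.3, -0.6]
gripper_width: 0.0547
```

Call:
step_arm([
  {"tx":-4.3,"ty":-40,"tz":0,"ax":0,"ay":0,"az":-1.65,"claw":0.1},
  {"tx":-4.3,"ty":-40,"tz":0,"ax":0,"ay":0,"az":-1.65,"claw":0.1},
  {"tx":-4.3,"ty":-40,"tz":0,"ax":0,"ay":0,"az":-1.65,"claw":0.1},
  {"tx":-4.3,"ty":-40,"tz":0,"ax":0,"ay":0,"az":-1.65,"claw":0.1},
  {"tx":-4.3,"ty":-40,"tz":0,"ax":0,"ay":0,"az":-1.65,"claw":0.1},
  {"tx":-4.3,"ty":-40,"tz":0,"ax":0,"ay":0,"az":-1.65,"claw":0.1},
  {"tx":0,"ty":0,"tz":0,"ax":0,"ay":0,"az":0,"claw":0.1},
  {"tx":0,"ty":0,"tz":0,"ax":0,"ay":0,"az":0,"claw":0.1},
])

```text
time_s: 20.0
tcp_pos: [0.5358, -0.3232, 0.2549]
eef_rot: [179.9, -0.1, -109.7]
contact_force: [0.4, 0.5, 0.8]
gripper_width: 0.0484
```

```bash
cat > look.py <<'E'
from h import *
from plant import r,optics
import sys
s=r.get_state(); print(s["tcp_pos"],s["eef_rot"].round(1),s["gripper_width"],s["joints"].round(0))
for n in ("top","wrist"):
    c=optics.capture(n); C=cloud(c); np.savez(f"{n}6.npz",**c); cv2.imwrite(f"pics/{n}6.png",c["image"])
    m=mask(c,(100,120,60),(125,255,255),(0,0,640,400))
    ok=(np.hypot(C[...,0]-.536,C[...,1]+.324)<.14)&(C[...,2]<.03)
    m[~ok]=0; 
    if m.sum()>255*300: print(n,"lid",rect(onz(c,big(m),.014)))
    ok=(np.hypot(C[...,0]-.536,C[...,1]+.324)<.06)&(C[...,2]>.045)&(C[...,2]<.06)
    if ok.sum()>20: print(n,"bar",rect(C[ok]),C[ok].mean(0).round(4))
    ys,xs=np.nonzero(mask(c,(20,100,100),(35,255,255),(0,0,640,400))); P=C[ys,xs]; k=np.hypot(P[:,0]-.562,P[:,1]+.082)<.05
    if k.sum(): print(n,"dot",k.sum(),P[k].mean(0),rect(onz(c,np.c_[xs,ys][k],.074)))
    ok=(abs(C[...,2]-.09)<.007)&(abs(C[...,0]-.573)<.13)&(abs(C[...,1]+.0165)<.16)
    print(n,"rim",ok.sum(),rect(C[ok]))
E
python3 look.py
```

```text
[ 0.53579815 -0.3231672   0.25488115] [ 1.799e+02 -1.000e-01 -1.097e+02] 0.04840401138636844 [-13.  16.  -5.   0. -69.  -7.]
top lid (array([ 486.7, -364.9]), array([93.5, 61.4]), 70.6)
top bar (array([ 532.7, -332.5]), array([23.9, 16. ]), 69.7) [ 0.5323 -0.3311  0.053 ]
top dot 44 [ 0.56273948 -0.0818462   0.07476595] (array([562.5, -81.6]), array([17.8, 20.5]), 0.6)
top rim 474 (array([573.1, -16.5]), array([206., 139.]), 80.2)
wrist lid (array([ 536.6, -325.3]), array([203.7, 130.7]), 70.5)
wrist bar (array([ 537.3, -324.7]), array([84.6, 15.4]), 70.6) [ 0.5364 -0.3263  0.0527]
wrist dot 5 [ 0.53206547 -0.11397924  0.0439782 ] (array([ 530.7, -138.1]), array([0. , 7.6]), 69.6)
wrist rim 0 (array([0., 0.]), array([0., 0.]), 0.0)
```

View pics/wrist6.png

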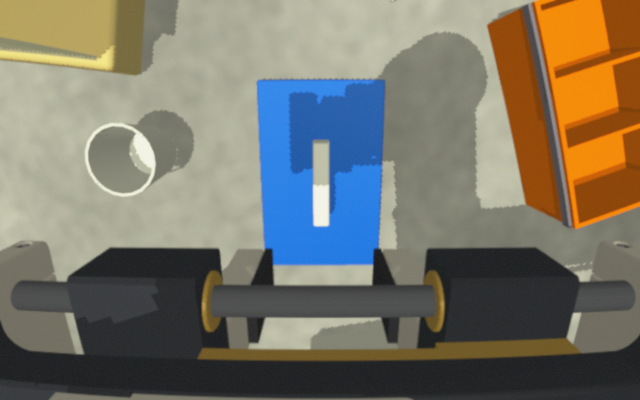

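The lid lies squarely under the jaws, with its grip bar at (321,183).

Call:
step_arm([
  {"tx":0.9,"ty":-1.8,"tz":-40,"ax":0,"ay":0,"az":0.2,"claw":0.1},
  {"tx":0,"ty":0,"tz":-45,"ax":0,"ay":0,"az":0,"claw":0.1},
  {"tx":0,"ty":0,"tz":-45,"ax":0,"ay":0,"az":0,"claw":0.1},
  {"tx":0,"ty":0,"tz":-40,"ax":0,"ay":0,"az":0,"claw":0.1},
  {"tx":0,"ty":0,"tz":-25,"ax":0,"ay":0,"az":0,"claw":0.1},
  {"tx":0,"ty":0,"tz":-12,"ax":0,"ay":0,"az":0,"claw":0.1},
  {"tx":0,"ty":0,"tz":0,"ax":0,"ay":0,"az":0,"claw":0.1},
  {"tx":0,"ty":0,"tz":0,"ax":0,"ay":0,"az":0,"claw":0.1},
])

```text
time_s: 20.9
tcp_pos: [0.5384, -0.3239, 0.0499]
eef_rot: [-179.9, -0.1, -109.3]
contact_force: [1.1, -0.4, 0.9]
gripper_width: 0.0481
```

Call:
step_arm([
  {"tx":0,"ty":0,"tz":-4.5,"ax":0,"ay":0,"az":0,"claw":0.1},
  {"tx":0,"ty":0,"tz":0,"ax":0,"ay":0,"az":0,"claw":-1},
  {"tx":0,"ty":0,"tz":0,"ax":0,"ay":0,"az":0,"claw":-1},
  {"tx":0,"ty":0,"tz":0,"ax":0,"ay":0,"az":0,"claw":-1},
  {"tx":0,"ty":0,"tz":0,"ax":0,"ay":0,"az":0,"claw":-1},
  {"tx":0,"ty":0,"tz":0,"ax":0,"ay":0,"az":0,"claw":-1},
  {"tx":0,"ty":0,"tz":0,"ax":0,"ay":0,"az":0,"claw":-1},
  {"tx":0,"ty":0,"tz":0,"ax":0,"ay":0,"az":0,"claw":-1},
], newtons=45)

```text
time_s: 21.7
tcp_pos: [0.5374, -0.3241, 0.0442]
eef_rot: [-180.0, -0.1, -109.4]
contact_force: [-1.0, 0.2, 2.7]
gripper_width: 0.0153
```

Call:
step_arm([
  {"tx":0,"ty":0,"tz":5,"ax":0,"ay":0,"az":0,"claw":-1},
  {"tx":0,"ty":0,"tz":15,"ax":0,"ay":0,"az":0,"claw":-1},
  {"tx":0,"ty":0,"tz":30,"ax":0,"ay":0,"az":0,"claw":-1},
  {"tx":0,"ty":0,"tz":40,"ax":0,"ay":0,"az":0,"claw":-1},
  {"tx":0,"ty":0,"tz":40,"ax":0,"ay":0,"az":0,"claw":-1},
  {"tx":0,"ty":0,"tz":20,"ax":0,"ay":0,"az":0,"claw":-1},
  {"tx":0,"ty":0,"tz":0,"ax":0,"ay":0,"az":0,"claw":-1},
])

```text
time_s: 22.4
tcp_pos: [0.5388, -0.3246, 0.198]
eef_rot: [-179.6, -0.1, -109.4]
contact_force: [1.0, 0.6, -1.6]
gripper_width: 0.0155
```

Call:
step_arm([
  {"tx":1.7,"ty":15,"tz":0,"ax":0,"ay":0,"az":0.5,"claw":-1},
  {"tx":3.5,"ty":31,"tz":0,"ax":0,"ay":0,"az":1,"claw":-1},
  {"tx":3.5,"ty":31,"tz":0,"ax":0,"ay":0,"az":1,"claw":-1},
  {"tx":3.5,"ty":31,"tz":0,"ax":0,"ay":0,"az":1,"claw":-1},
  {"tx":3.5,"ty":31,"tz":0,"ax":0,"ay":0,"az":1,"claw":-1},
  {"tx":3.5,"ty":31,"tz":0,"ax":0,"ay":0,"az":1,"claw":-1},
  {"tx":3.5,"ty":31,"tz":0,"ax":0,"ay":0,"az":1,"claw":-1},
  {"tx":3.5,"ty":31,"tz":0,"ax":0,"ay":0,"az":1,"claw":-1},
  {"tx":3.5,"ty":31,"tz":0,"ax":0,"ay":0,"az":1,"claw":-1},
  {"tx":3.5,"ty":31,"tz":0,"ax":0,"ay":0,"az":1,"claw":-1},
  {"tx":1.7,"ty":12,"tz":0,"ax":0,"ay":0,"az":0.4,"claw":-1},
  {"tx":0,"ty":0,"tz":0,"ax":0,"ay":0,"az":0,"claw":-1},
])

```text
time_s: 23.6
tcp_pos: [0.5714, -0.0162, 0.1926]
eef_rot: [179.9, -0.2, -99.4]
contact_force: [0.6, -0.5, -2.0]
gripper_width: 0.0157
```

```bash
cat > lid.py <<'E'
from h import *
from plant import r,optics
s=r.get_state(); print(s["tcp_pos"],s["eef_rot"].round(1),s["gripper_width"],s["contact_force"].round(1))
for n in ("top","side","wrist"):
    c=optics.capture(n); C=cloud(c); cv2.imwrite(f"pics/{n}7.png",c["image"])
    m=mask(c,(100,120,60),(125,255,255),(0,0,640,400))
    ok=(np.hypot(C[...,0]-.573,C[...,1]+.0165)<.16)&(C[...,2]>.08)&(m>0)
    if ok.sum()<200: continue
    P=C[ok]; z=np.median(P[:,2]); A=np.c_[P[:,:2],np.ones(len(P))]
    P=P[abs(P[:,2]-z)<.015]; q=np.linalg.lstsq(np.c_[P[:,:2],np.ones(len(P))],P[:,2],rcond=None)[0]
    mm=np.zeros_like(m); mm[ok]=255
    print(n,"n",len(P),"z",round(z,4),"slope",q[:2].round(3),"rect",rect(P),"contour@z",rect(onz(c,big(mm),z)))
E
python3 lid.py; python3 -c "
import cv2;im=cv2.imread('pics/side7.png');cv2.imwrite('pics/s7.png',cv2.resize(im[110:270,200:400],None,fx=3,fy=3))"
```

```text
[ 0.57143165 -0.01616071  0.19258054] [179.9  -0.2 -99.4] 0.01572733698177068 [ 0.6 -0.5 -2. ]
top n 1694 z 0.163 slope [-0.002  0.   ] rect (array([570.7, -16.8]), array([204.1, 132.4]), 80.1) contour@z (array([558.7, -83.2]), array([ 68.6, 131.7]), 80.4)
side n 1568 z 0.1628 slope [ 0.001 -0.006] rect (array([569.5, -12.2]), array([209.1, 133.6]), 80.4) contour@z (array([567.7, -10.5]), array([210.4, 134.2]), 80.3)
wrist n 52066 z 0.1626 slope [-0.003  0.   ] rect (array([566.3, -41.6]), array([159.4, 131.4]), 80.9) contour@z (array([561.6, -71.3]), array([ 98.1, 130.3]), 80.6)
```

View pics/s7.png

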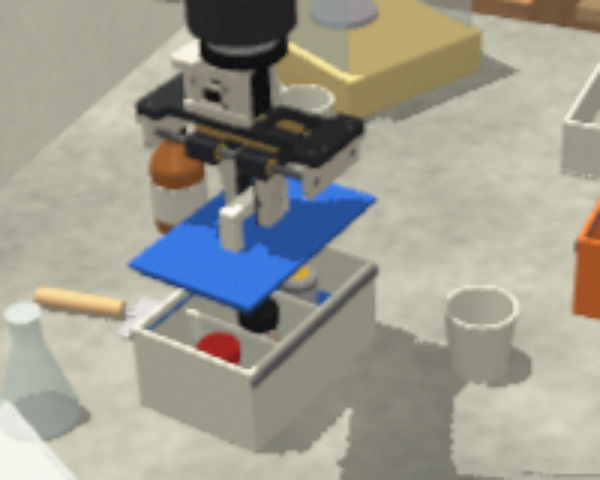

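The lid is held level above the crate, at (255,245) in the crop, and the tin and both jars are seated below it. I'll pin down the crate's x centre, because the rim box came out 139 mm wide instead of 132.

```bash
python3 - <<'E'
from h import *
a=np.radians(80.3); ey=np.array([np.cos(a),np.sin(a)]); ex=np.array([ey[1],-ey[0]]); O=np.array([.573,-.017])
for n in ("w2","top0","side0","top6"):
    C=cloud(load(n+".npz")).reshape(-1,3); q=C[:,:2]-O; x=q@ex*1000; y=q@ey*1000; z=C[:,2]*1000
    k=(abs(z-90)<5)&(abs(y)<85)&(abs(x)<80)&(abs(x)>50)
    print(n,"x far/near"); 
    print(np.histogram(x[k],np.arange(-80,-48,2))[0],np.histogram(x[k],np.arange(50,82,2))[0])
    k=(abs(z-90)<5)&(abs(x)<50)&(abs(y)<115)&(abs(y)>88)
    print("  y",np.histogram(y[k],np.arange(-114,-88,2))[0],np.histogram(y[k],np.arange(90,116,2))[0])
E
```

```text
w2 x far/near
[  0   0   0   0   0  29  83 192 225 127   0   0   0   0   0] [  0   0   0   0   0   0 182 168  64  55   0   0   0   0   0]
  y [  0   0   0   0   0 195 214  91   0   0   0   0] [  0   0   0  15 265 113   8   0   0   0   0   0]
top0 x far/near
[ 0  0  0  0  0 12 28 41 39  6  0  0  0  0  0] [ 0  0  0  0  0 14 47 28 25  9  0  0  0  0  0]
  y [ 0  0  0  0  0  6 20 22  0  0  0  0] [ 0  0  0  0 11 22 14  0  0  0  0  0]
side0 x far/near
[ 0  0  0  2  7 18 42 38 15 14  0  0  0  0  0] [ 0  0  0  0  5 35 36 20  5  2  0  0  0  0  0]
  y [ 0  0  0  0  0  2  8  9 13 11  3  0] [ 0  0  0  0  1 12 24 27 14  3  1  0]
top6 x far/near
[ 0  0  0  0  0 17 21 46 39  7  0  0  0  0  0] [ 0  0  0  0  0 10 48 33 23 12  0  0  0  0  0]
  y [ 0  0  0  0  0  6 22 19  0  0  0  0] [ 0  0  0  0 13 22 17  0  0  0  0  0]
```

Call:
step_arm([
  {"tx":1.8,"ty":-0.2,"tz":-15,"ax":0,"ay":0,"az":-0.2,"claw":-1},
  {"tx":0,"ty":0,"tz":-20,"ax":0,"ay":0,"az":0,"claw":-1},
  {"tx":0,"ty":0,"tz":-12,"ax":0,"ay":0,"az":0,"claw":-1},
  {"tx":0,"ty":0,"tz":-5,"ax":0,"ay":0,"az":0,"claw":-1},
  {"tx":0,"ty":0,"tz":0,"ax":0,"ay":0,"az":0,"claw":-1},
  {"tx":0,"ty":0,"tz":0,"ax":0,"ay":0,"az":0,"claw":-1},
  {"tx":0,"ty":0,"tz":0,"ax":0,"ay":0,"az":0,"claw":-1},
])

```text
time_s: 24.45
tcp_pos: [0.5745, -0.0182, 0.1429]
eef_rot: [-179.9, -0.1, -99.7]
contact_force: [0.7, 0.2, -2.3]
gripper_width: 0.0156
```

```bash
python3 lid.py
```

```text
[ 0.57451415 -0.0182013   0.14291696] [-1.799e+02 -1.000e-01 -9.970e+01] 0.015584974702550524 [ 0.7  0.2 -2.3]
top n 1485 z 0.1133 slope [-0.002  0.001] rect (array([574.7, -18.6]), array([204.7, 129.7]), 80.0) contour@z (array([563.1, -85.5]), array([ 68.6, 128.8]), 80.1)
side n 1516 z 0.113 slope [ 0.005 -0.003] rect (array([571.3, -12.6]), array([208.9, 133.6]), 80.7) contour@z (array([570.8, -11.3]), array([208.3, 132.4]), 80.1)
wrist n 52065 z 0.1123 slope [0.001 0.001] rect (array([569.5, -41.7]), array([159. , 131.5]), 80.4) contour@z (array([564.6, -71.5]), array([ 98.1, 130.2]), 80.3)
```

Call:
step_arm([
  {"tx":-1.5,"ty":1.7,"tz":0,"ax":0,"ay":0,"az":0,"claw":-1},
  {"tx":0,"ty":0,"tz":-4,"ax":0,"ay":0,"az":0,"claw":-1},
  {"tx":0,"ty":0,"tz":-3,"ax":0,"ay":0,"az":0,"claw":-1},
  {"tx":0,"ty":0,"tz":-2,"ax":0,"ay":0,"az":0,"claw":-1},
  {"tx":0,"ty":0,"tz":0,"ax":0,"ay":0,"az":0,"claw":-1},
])

```text
time_s: 25.1
tcp_pos: [0.5722, -0.0166, 0.1325]
eef_rot: [180.0, -0.1, -99.7]
contact_force: [-0.4, 0.1, -3.1]
gripper_width: 0.0157
```

Call:
step_arm([
  {"tx":0,"ty":0,"tz":-2,"ax":0,"ay":0,"az":0,"claw":-1},
  {"tx":0,"ty":0,"tz":-2,"ax":0,"ay":0,"az":0,"claw":-1},
  {"tx":0,"ty":0,"tz":0,"ax":0,"ay":0,"az":0,"claw":-1},
])

```text
time_s: 25.4
tcp_pos: [0.5723, -0.0166, 0.1287]
eef_rot: [180.0, -0.1, -99.7]
contact_force: [0.6, -0.1, -2.7]
gripper_width: 0.0158
```

The lip is inside the rim with no resistance, so I'll continue lowering to seat it.

Call:
step_arm([
  {"tx":0,"ty":0,"tz":-1.5,"ax":0,"ay":0,"az":0,"claw":-1},
  {"tx":0,"ty":0,"tz":0,"ax":0,"ay":0,"az":0,"claw":-1},
])

```text
time_s: 25.6
tcp_pos: [0.5724, -0.0166, 0.1274]
eef_rot: [180.0, -0.1, -99.7]
contact_force: [0.5, -0.4, -2.2]
gripper_width: 0.016
```

Call:
step_arm([
  {"tx":0,"ty":0,"tz":-1,"ax":0,"ay":0,"az":0,"claw":-1},
  {"tx":0,"ty":0,"tz":0,"ax":0,"ay":0,"az":0,"claw":-1},
])

```text
time_s: 25.8
tcp_pos: [0.5724, -0.0165, 0.1265]
eef_rot: [180.0, -0.1, -99.7]
contact_force: [-0.2, -0.1, -2.0]
gripper_width: 0.0156
```

Call:
step_arm([
  {"tx":0,"ty":0,"tz":-1,"ax":0,"ay":0,"az":0,"claw":-1},
  {"tx":0,"ty":0,"tz":0,"ax":0,"ay":0,"az":0,"claw":-1},
])

```text
time_s: 26.0
tcp_pos: [0.5725, -0.0166, 0.1262]
eef_rot: [-180.0, -0.1, -99.7]
contact_force: [-2.6, 0.5, 3.5]
gripper_width: 0.0156
```

Call:
step_arm([
  {"tx":0,"ty":0,"tz":0,"ax":0,"ay":0,"az":0,"claw":0},
  {"tx":0,"ty":0,"tz":0,"ax":0,"ay":0,"az":0,"claw":0},
  {"tx":0,"ty":0,"tz":0,"ax":0,"ay":0,"az":0,"claw":0},
  {"tx":0,"ty":0,"tz":0,"ax":0,"ay":0,"az":0,"claw":0},
  {"tx":0,"ty":0,"tz":15,"ax":0,"ay":0,"az":0,"claw":0},
  {"tx":0,"ty":0,"tz":30,"ax":0,"ay":0,"az":0,"claw":0},
  {"tx":0,"ty":0,"tz":45,"ax":0,"ay":0,"az":0,"claw":0},
  {"tx":0,"ty":0,"tz":45,"ax":0,"ay":0,"az":0,"claw":0},
  {"tx":0,"ty":0,"tz":20,"ax":0,"ay":0,"az":0,"claw":0},
  {"tx":0,"ty":0,"tz":0,"ax":0,"ay":0,"az":0,"claw":0},
  {"tx":0,"ty":0,"tz":0,"ax":0,"ay":0,"az":0,"claw":0},
])

```text
time_s: 27.1
tcp_pos: [0.5724, -0.0164, 0.2806]
eef_rot: [-180.0, -0.1, -99.7]
contact_force: [-0.8, 0.4, -0.8]
gripper_width: 0.0439
```

```bash
python3 lid.py;  python3 -c "
import cv2;im=cv2.imread('pics/side7.png');cv2.imwrite('pics/s8.png',cv2.resize(im[110:270,200:400],None,fx=3,fy=3))"
```

```text
[ 0.57237257 -0.01642864  0.28058876] [-1.80e+02 -1.00e-01 -9.97e+01] 0.04387279889065041 [-0.8  0.4 -0.8]
top n 1774 z 0.0966 slope [ 0.001 -0.001] rect (array([571.7, -16.9]), array([204.4, 130. ]), 80.2) contour@z (array([572.5, -17. ]), array([204.1, 131.8]), 80.1)
side n 1740 z 0.0965 slope [ 0.002 -0.   ] rect (array([570.3, -12.2]), array([208.8, 131.9]), 80.2) contour@z (array([568.6, -11.1]), array([206.2, 132.5]), 80.1)
wrist n 25671 z 0.0959 slope [0.    0.001] rect (array([571. , -20.4]), array([199. , 131.1]), 80.2) contour@z (array([571.1, -20.1]), array([199. , 130.5]), 80.3)
```

View pics/s8.png

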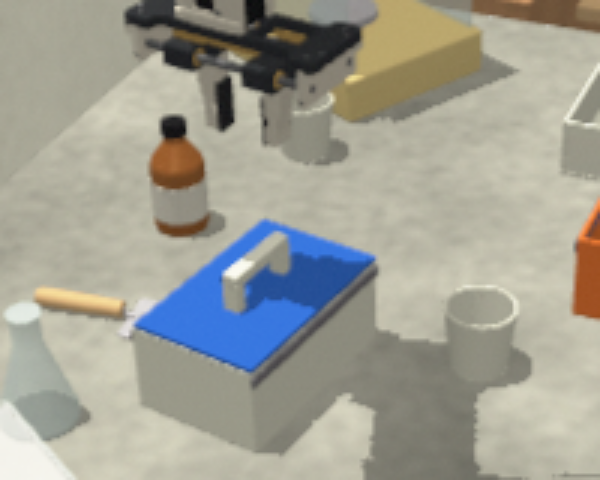

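The lid sits flush on the rim, with its corners at (135,325), (265,222), (375,260) and (250,370) in the crop. Its top is at 96 mm, it is level, and the gripper is clear.

```bash
python3 -c "
from plant import r
print(r.close_job())"
```

```text
the job is handed in; nothing more can be done
None
```

All four steps are done and the job is handed in, at about 27 s of the 72 s allowed. `close_job` gives no verdict, so these are my own last checks:

- **Lever and tin:** I pressed the lever to its stop, where the force rose to 18 N. The tin stayed raised, with its top at 88 mm.
- **Jar:** it stands released in the green bay, with its cap top at 74 mm. It is within about 2 mm of the bay's centre.
- **Tin:** it stands released on the riser, within about 1 mm of its centre, with its top at 74–75 mm.
- **Lid:** its top is at 96–97 mm and level to 0.002 rad. By the top camera it is about 1 mm from the crate's centre and square to about 0.2°.
- **Bystanders:** the flask, amber bottle, cups and spatula look unmoved in the last picture. I did not re-measure them.

Two readings disagreed but did not change anything. The crate's rim measured 139 mm wide instead of 132, so I took its centre from both walls. The side camera put the lid about 5 mm off in y, while the top camera agreed with the tool position.

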